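Fetch the handed brackets from behind the optic mounts

TASK

On the black board two optic mounts stand in the way of two steel brackets. Without shifting the brackets, first move both mounts upright onto the black rubber parking mat; then lay the left-hand bracket flat in the yellow tray and the right-hand bracket flat in the green tray, both centred and lined up with the tray, and only then put each mount back upright in the middle of the home plate of its own colour, squarely and turned as it was at the start (or half round). Set the mounts down: never drop them or tip them over.

Things in the scene. Friction and masses are not known exactly. Their poses are not given: they have to be found in the camera images.
- blue_mount: Blue optic mount, loose, 0.35 kg, 120 mm tall: steel foot 44 x 44 x 14 mm, post 16 mm thick, and from 57 mm up an upright blue plate, 50 mm wide along own x, 14 mm thick along own y, flat faces with a round glass lens: pinch it across y near the top. Origin: centre of the foot's underside; z up. Starts on the blue home plate, its axes within 4 degrees of the plate's.
- red_mount: Red optic mount, loose, 0.35 kg, 120 mm tall: steel foot 44 x 44 x 14 mm, post 16 mm thick, and from 57 mm up an upright red plate, 50 mm wide along own x, 14 mm thick along own y, flat faces with a black disc with a small white centre: pinch it across y near the top. Origin: centre of the foot's underside; z up. Starts on the red home plate, its axes within 4 degrees of the plate's.
- left_bracket: Left-hand steel bracket, loose, 0.14 kg: base 30 (own x) x 70 (y) x 6 mm; on its middle a fin 10 mm thick (x), 70 long (y), top 56 mm above the underside: pinch its upper 25 mm across x. Flat lug 24 mm wide at the -y end, reaching to x = +36 mm. Seen from above, looking along the fin from plain end to lug end, the lug sticks out to the left. Origin: underside, below the fin's centre; z up.
- right_bracket: Right-hand steel bracket, loose, 0.14 kg: base 30 (own x) x 70 (y) x 6 mm; on its middle a fin 10 mm thick (x), 70 long (y), top 56 mm above the underside: pinch its upper 25 mm across x. Flat lug 24 mm wide at the +y end, reaching to x = +36 mm. Seen from above, looking along the fin from plain end to lug end, the lug sticks out to the right. Origin: underside, below the fin's centre; z up.
- blue_plate: Blue square home plate of the blue mount, fixed, 56 x 56 x 4 mm, on the black board (8 mm thick, 150 x 250 mm). Origin: centre of its underside, 8 mm above the bench; top 12 mm above the bench; z up.
- red_plate: Red square home plate of the red mount, fixed, 56 x 56 x 4 mm, on the black board (8 mm thick, 150 x 250 mm). Origin: centre of its underside, 8 mm above the bench; top 12 mm above the bench; z up.
- parking_mat: Black rubber parking mat, fixed, flat on the bench, 110 (own x) x 200 (own y) x 3 mm; room for both mounts, e.g. 55 mm either side of its middle along y. Origin: centre of its underside; z up.
- left_tray: Yellow open tray, fixed, for the left-hand bracket; outside 98 (own x) x 110 (own y) mm, 12 mm high, walls and floor 3 mm, black silhouette of that bracket in the floor. Origin: centre of the underside; z up. A bracket with its origin over the tray's and its axes along the tray's (or turned half round) has 9 mm or more to spare.
- right_tray: Green open tray, fixed, for the right-hand bracket; outside 98 (own x) x 110 (own y) mm, 12 mm high, walls and floor 3 mm, black silhouette of that bracket in the floor. Origin: centre of the underside; z up. A bracket with its origin over the tray's and its axes along the tray's (or turned half round) has 9 mm or more to spare.
Mind the look-alikes: they are no part of the job. Of the things that look like the left_tray, the smaller one is meant.

How it is judged (in metres and radians):
On the way, in this order (a step that is already met when the one before it is completed fails the run):
1. both mounts stand released on the parking mat, the brackets still where they were (x of blue_mount in the frame of parking_mat between -0.045 and 0.045 m and y of blue_mount in the frame of parking_mat between -0.09 and 0.09 m and z of each of blue_mount, red_mount in the frame of parking_mat below 0.008 m and angle between each of blue_mount, red_mount's own z axis and vertical below 0.1 rad and linear speed of each of blue_mount, red_mount below 0.03 m/s and contact force between the fingers and blue_mount below 0.5 N and x of red_mount in the frame of parking_mat between -0.045 and 0.045 m and y of red_mount in the frame of parking_mat between -0.09 and 0.09 m and contact force between the fingers and red_mount below 0.5 N and distance of each of left_bracket, right_bracket from where it was at the start of the episode below 0.02 m), for 0.2 s.
2. each bracket lies released in its own tray while both mounts are still parked (x of left_bracket in the frame of left_tray between -0.03 and 0.03 m and y of left_bracket in the frame of left_tray between -0.03 and 0.03 m and z of left_bracket in the frame of left_tray below 0.008 m and angle between each of left_bracket, right_bracket, blue_mount, red_mount's own z axis and vertical below 0.1 rad and linear speed of each of left_bracket, right_bracket, blue_mount, red_mount below 0.03 m/s and contact force between the fingers and left_bracket below 0.5 N and x of right_bracket in the frame of right_tray between -0.03 and 0.03 m and y of right_bracket in the frame of right_tray between -0.03 and 0.03 m and z of right_bracket in the frame of right_tray below 0.008 m and contact force between the fingers and right_bracket below 0.5 N and x of blue_mount in the frame of parking_mat between -0.045 and 0.045 m and y of blue_mount in the frame of parking_mat between -0.09 and 0.09 m and z of each of blue_mount, red_mount in the frame of parking_mat below 0.008 m and contact force between the fingers and blue_mount below 0.5 N and x of red_mount in the frame of parking_mat between -0.045 and 0.045 m and y of red_mount in the frame of parking_mat between -0.09 and 0.09 m and contact force between the fingers and red_mount below 0.5 N), for 0.2 s.
At the end, for the whole second after the job is handed in: Each mount upright (0.1 rad) on its own plate, centred within 12 mm, turned within 0.25 rad of the plate (half a turn allowed); left bracket flat in the yellow tray, right one in the green, within 30 mm of its middle along each axis; all released and at rest (horizontal distance between blue_mount and blue_plate below 0.012 m and z of blue_mount in the frame of blue_plate below 0.009 m and angle between each of blue_mount, red_mount, left_bracket, right_bracket's own z axis and vertical below 0.1 rad and angle between the x axis of blue_mount and the x axis of blue_plate, either way round below 0.25 rad and linear speed of each of blue_mount, red_mount, left_bracket, right_bracket below 0.03 m/s and contact force between the fingers and blue_mount below 0.5 N and horizontal distance between red_mount and red_plate below 0.012 m and z of red_mount in the frame of red_plate below 0.009 m and angle between the x axis of red_mount and the x axis of red_plate, either way round below 0.25 rad and contact force between the fingers and red_mount below 0.5 N and x of left_bracket in the frame of left_tray between -0.03 and 0.03 m and y of left_bracket in the frame of left_tray between -0.03 and 0.03 m and z of left_bracket in the frame of left_tray below 0.008 m and contact force between the fingers and left_bracket below 0.5 N and x of right_bracket in the frame of right_tray between -0.03 and 0.03 m and y of right_bracket in the frame of right_tray between -0.03 and 0.03 m and z of right_bracket in the frame of right_tray below 0.008 m and contact force between the fingers and right_bracket below 0.5 N); the robot touches nothing.
It fails at once if the blue mount is tipped over (angle between blue_mount's own z axis and vertical above 0.6 rad).
It fails at once if the blue mount is dropped (falls free of the fingers from more than about 13 mm) (contact force between the fingers and blue_mount below 0.01 N and linear speed of blue_mount above 0.5 m/s).
It fails at once if the red mount is tipped over (angle between red_mount's own z axis and vertical above 0.6 rad).
It fails at once if the red mount is dropped (falls free of the fingers from more than about 13 mm) (contact force between the fingers and red_mount below 0.01 N and linear speed of red_mount above 0.5 m/s).
It also fails if it takes over 131 s, if anything falls off the work surface, if the arm or the gripper's body presses on something with over 40 N, if the wrist force passes 120 N, or if a joint passes its speed limit or range.

ROBOT

A 6-joint arm with a two-finger parallel gripper is mounted at the origin on the work surface. World frame = base frame: x ahead of the robot, y to its left, z up, the work surface at z = 0. Lengths are in m, angles in degrees, forces in N, time in s.
With the tool pointing down it reaches from about 0.25 to 0.775 m from the base axis. Payload 8.9 kg.
Tool frame: the origin (TCP) lies at the very end of the fingers, on their centre line; the grasp point (between the pads) lies 19 mm behind it (robot.grip_point_offset is the distance from the TCP to the grasp point, in m); z points along the fingers, y is the direction in which the jaws open and shut (so a half turn about z gives the same grasp; the last joint's range is limited). The gripper opens to 85 mm and grips with 20 to 120 N. Pads are 22 mm wide; open, the fingers measure 114 mm over their backs; the gripper's body (76 mm by 85 mm) begins 54 mm behind the grasp point. The pads swing forward as they close: fully open they stand 13 mm farther back than shut.
Start: joints at [66.389, 16.656, -8.789, 64.555, 0, 82.019], TCP at [0.141, 0.506, 0.231] pointing down, gripper open.
Joint ranges: [-144.48, 144.48], [-52.06, 99.96], [-74.48, 78.29], [-112.23, 115.85], [-86.99, 84.42], [-180, 180]. Speed limits (degrees/s): [127.2, 127.2, 159.86, 180, 180, 180].

INTERFACE

Orientations are given as [roll, pitch, yaw] about the fixed x, y, z axes, in that order (R = Rz(yaw) Ry(pitch) Rx(roll)).
In Python, from bench import robot, claw, status, imaging, models gives the robot as it stands. The module is installed in compiled form; this text tells all that it offers. Calls block until the motion is done:
- robot.movep(position, orientation): joint-space move of the TCP to a pose.
- robot.move_straight(position, orientation=None, rate=0.15): straight line of the TCP; orientation=None keeps the orientation; rate is the mean speed in m/s.
- robot.movej(angles): joint-space move.
- claw.command_gripper(opening, grasp_force=None): finger opening in m; grasp_force is the grip in N (None keeps the last); returns when the fingers have stopped.
- robot.dwell(seconds).
- robot.ik(position, orientation): joint angles nearest the present ones, or None.
- status.get_state(): the state.
- imaging.read_camera(name): name is "side" or "top"; returns a dict with "pixels" (400x640x3 uint8, red, green, blue), "camera_matrix" (3x3 intrinsics, pixels), "camera_from_world" (4x4, takes a point from world to camera coordinates). Camera axes: x right, y down, z forward; pixel columns grow to the right and rows downward; lengths in m; the calibration is good to about 2 mm. A picture is of the moment at which its call begins. There is no depth.
A pose or a line that the arm cannot do raises robot.Unreachable and nothing moves.
- robot.close_job(): hands the job in, once; it reports no verdict.
Trained networks look in a picture, given as the dict that the camera call returned (one of the last four; its "shot" number tells which), for a name from the list of things; names that differ only in an ending like _2 or _b are one class to them, and where a whole thing is asked for, a point or a joint stands for the part that bears it (a point fixed in the world has none). Each returns a list of dicts, best first, with "p" (0 to 1); they miss things now and then, are a little off and sometimes report something else, mostly with a low value. They report only what shows in the picture. A call takes as long as a camera call. They do not tell look-alikes from the thing itself.
- models.cut_out(target, picture): "pixels" (400x640 bool, what is visible of it) and "pixel" ([row, column] in pixels, amid what is visible of it).
The state is a dict: "t": time; "q": joint angles; "qvel": joint speeds; "effort": joint torques, N m; "tool_pos": TCP position; "ee_rot": TCP orientation; "contact_force": force on the tool from outside, world axes, zero at the start; "moment": the same for the moment, N m; "grip_width": finger opening in m.
Only numpy, scipy, OpenCV 4.12 (cv2) and the standard library are available. Lean on these libraries where they do the work, as an engineer would, in place of code of your own. Each camera call takes 0.05 s, during which the arm holds its last target. There are 200 camera calls.

## Working session

There is one attempt and no reset: what is moved stays moved. The work goes in short steps, each a Python script; the robot and the scene stay as the last script left them, time stands still between calls to the robot, and variables do not carry over. Pictures are saved under pics/ and viewed, about 12 in all and at most 16, crops included, and the job is handed in when it is done.

```bash
mkdir -p pics; cat > h.py <<'E'
import numpy as np, cv2
from bench import robot, claw, status, imaging, models
def snap(cam,name=None):
    p=imaging.read_camera(cam)
    if name: cv2.imwrite(f'pics/{name}.png',cv2.cvtColor(p['pixels'],cv2.COLOR_RGB2BGR))
    return p
def ray(p,uv):
    K=p['camera_matrix'];T=p['camera_from_world'];R=T[:3,:3];c=-R.T@T[:3,3]
    d=R.T@np.linalg.inv(K)@np.array([uv[0],uv[1],1.]);return c,d
def at_z(p,uv,z):
    c,d=ray(p,uv);return c+d*(z-c[2])/d[2]
def proj(p,X):
    x=p['camera_matrix']@(p['camera_from_world']@np.append(X,1))[:3];return x[:2]/x[2]
E
python3 - <<'E'
from h import *
np.set_printoptions(precision=3,suppress=True)
for cam in('top','side'):
    p=snap(cam,cam+'0');T=p['camera_from_world']
    print(cam,-T[:3,:3].T@T[:3,3],T[2,:3],p['camera_matrix'][0])
    for n in ['blue_mount','red_mount','left_bracket','right_bracket','blue_plate','red_plate','parking_mat','left_tray','right_tray']:
        for r in models.cut_out(n,p):
            px=r['pixels'];c,(w,h),a=cv2.minAreaRect(np.argwhere(px)[:,::-1].astype(np.float32))
            print(cam,n,round(r['p'],2),r['pixel'],px.sum(),np.round([*c,w,h,a],1),at_z(p,c,0.01))
print(status.get_state())
E
```

```text
top [ 0.414 -0.012  1.071] [ 0.079  0.006 -0.997] [417.294   0.    327.136]
top blue_mount 0.8 [160.3, 291.5] 399 [292.5 156.5  27.   17.   90. ] [0.597 0.086 0.01 ]
top red_mount 0.94 [155.9, 339.0] 400 [335.5 152.   28.1  18.4  80.5] [ 0.611 -0.024  0.01 ]
top left_bracket 0.89 [142.2, 297.6] 368 [291.3 141.4  19.7  29.2  84.6] [0.636 0.09  0.01 ]
top right_bracket 0.72 [135.3, 326.8] 361 [334.7 136.7  20.1  28.8  83.3] [ 0.651 -0.021  0.01 ]
top right_bracket 0.48 [181.2, 199.4] 1690 [201.1 182.4  38.6  44.5  84.8] [0.524 0.318 0.01 ]
top blue_plate 0.48 [169.0, 298.8] 134 [293.7 162.8  21.3  22.   82.9] [0.58  0.083 0.01 ]
top blue_plate 0.36 [181.5, 203.5] 1733 [202.  182.3  40.   45.7  86.4] [0.524 0.316 0.01 ]
top red_plate 0.59 [165.6, 330.4] 56 [336.4 158.6  18.4  22.   80.5] [ 0.594 -0.027  0.01 ]
top parking_mat 0.93 [220.9, 330.5] 3369 [332.1 219.5  78.6  44.    9. ] [ 0.437 -0.019  0.01 ]
top parking_mat 0.36 [169.0, 301.1] 167 [298.5 166.1  16.4  29.2  38.7] [0.572 0.07  0.01 ]
top left_tray 0.68 [191.2, 451.3] 1690 [453.5 193.5  38.1  44.5  88.5] [ 0.511 -0.327  0.01 ]
[... 1014 characters left out ...]
arking_mat 0.7 [219.6, 297.1] 1905 [293.3 218.8  66.5  36.1  45. ] [ 0.426 -0.032  0.01 ]
side left_tray 0.55 [266.1, 401.8] 1682 [400.3 268.2  58.9  35.6  31.3] [ 0.5   -0.331  0.01 ]
side right_tray 0.94 [159.5, 253.2] 670 [252.4 159.2  40.2  23.3  26.6] [0.516 0.314 0.01 ]
{'t': 1.0, 'q': array([66.388, 16.655, -8.789, 64.554,  0.001, 82.019]), 'qvel': array([ 0.058, -0.139, -0.011, -0.023,  0.005,  0.103]), 'effort': array([ -0.   , -53.703,  33.164,   0.002,  -0.   ,  -0.   ]), 'tool_pos': array([0.141, 0.506, 0.231]), 'ee_rot': array([179.998,  -0.001, 164.369]), 'contact_force': array([ 0.77 , -0.044,  0.491]), 'moment': array([0.022, 0.011, 0.043]), 'grip_width': 0.08554952437388663}
```

View pics/top0.png

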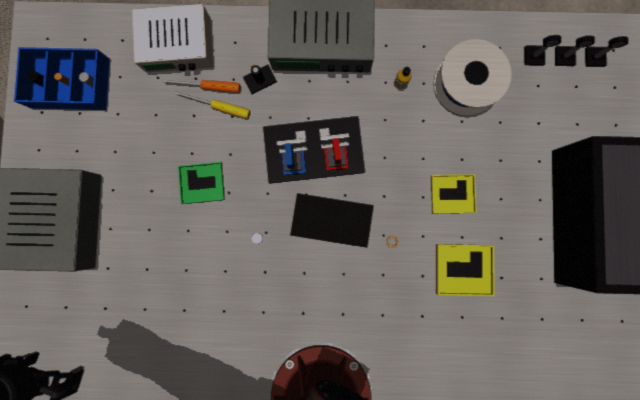

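View pics/side0.png

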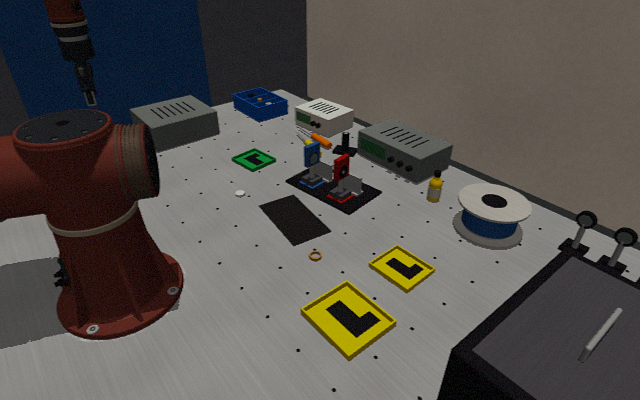

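The top view shows the board at about (315,150), with the mounts at (292,157) and (336,152) and the brackets behind them. The mat is at (332,219), the green tray at (201,182) and the smaller yellow tray at (453,193). I'll zoom in on the board.

```bash
python3 - <<'E'
import cv2,numpy as np
a=cv2.imread('pics/top0.png')[112:188,258:370];b=cv2.imread('pics/side0.png')[130:216,280:388]
cv2.imwrite('pics/z0.png',np.vstack([cv2.resize(a,(580,394),interpolation=cv2.INTER_CUBIC)]))
cv2.imwrite('pics/z1.png',cv2.resize(b,None,fx=6,fy=6,interpolation=cv2.INTER_CUBIC))
E
```

```text
(no output)
```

View pics/z0.png

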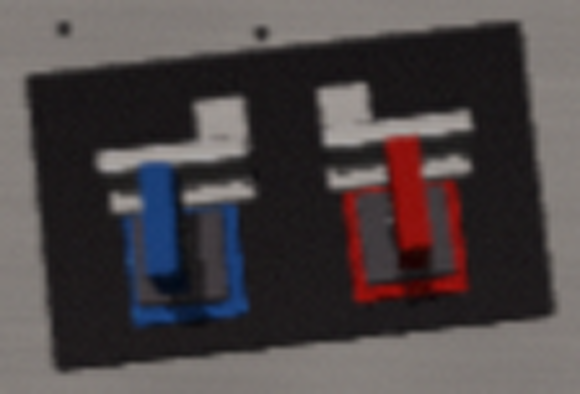

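View pics/z1.png

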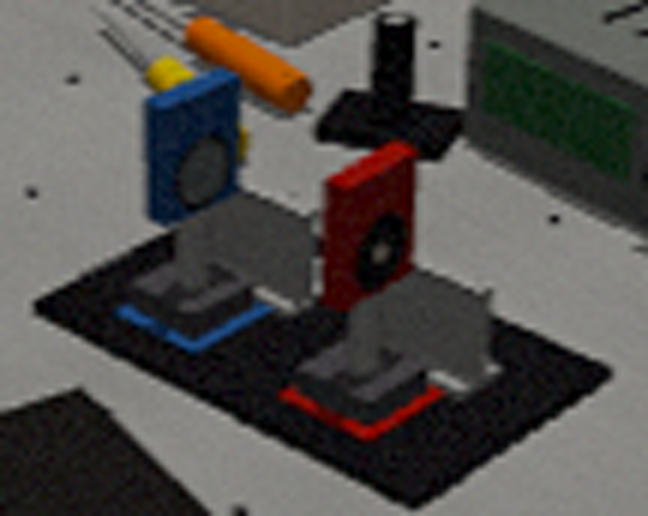

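The mounts' wide sides run roughly along world x, the bracket fins roughly along y with the lugs pointing away, and the left bracket is behind the blue mount. Next I'll fit poses by matching silhouettes in both cameras.

```bash
cat > fit.py <<'E'
from h import *
from scipy.optimize import minimize
S=4
def box(x0,x1,y0,y1,z0,z1): return np.array([[x,y,z] for x in(x0,x1) for y in(y0,y1) for z in(z0,z1)])/1000
MB=[box(-22,22,-22,22,0,14),box(-8,8,-8,8,14,57)]; MP=box(-25,25,-7,7,57,120)
PL=box(-28,28,-28,28,0,4)
LB=[box(-15,15,-35,35,0,6),box(15,36,-35,-11,0,6),box(-5,5,-35,35,6,56)]
RB=[box(-15,15,-35,35,0,6),box(15,36,11,35,0,6),box(-5,5,-35,35,6,56)]
TRAY=[box(-49,49,-55,55,0,12)]; MAT=[box(-55,55,-100,100,0,3)]
def paint(img,p,roi,b,pose,z,val):
    x,y,t=pose;c,s=np.cos(t),np.sin(t)
    X=b@np.array([[c,s,0],[-s,c,0],[0,0,1]])+[x,y,z]
    u=np.c_[X,np.ones(8)]@p['camera_from_world'][:3].T@p['camera_matrix'].T
    u=(u[:,:2]/u[:,2:]-roi[:2]+.5)*S-.5
    cv2.fillConvexPoly(img,cv2.convexHull(np.round(u*16).astype(np.int32)),val,shift=4)
def render(p,roi,items):
    img=np.zeros((roi[3]*S,roi[2]*S),np.uint8)
    for b,pose,z,v in items: paint(img,p,roi,b,pose,z,v)
    return cv2.resize(img,(roi[2],roi[3]),interpolation=cv2.INTER_AREA)/255.
def cost(v,views,build):
    e=0
    for p,roi,m in views: e+=np.abs(render(p,roi,build(v))-m).sum()
    return e
def fit(v0,views,build,sc=None):
    v=np.array(v0,float);n=len(v)
    for k in (1,.5,.25):
        d=np.array([.01,.01,.1]*(n//3))*k
        v=minimize(cost,v,args=(views,build),method='Nelder-Mead',options=dict(initial_simplex=np.vstack([v,v+np.diag(d)]),maxiter=900,xatol=1e-5,fatol=.02)).x
    return v,cost(v,views,build)
def view(p,mask,pad=12):
    w=np.argwhere(mask);r0,c0=w.min(0)-pad;r1,c1=w.max(0)+pad
    roi=(c0,r0,c1-c0,r1-r0);return p,roi,mask[r0:r1,c0:c1].astype(float)
def soft(p,a,b,roi):
    x,y,w,h=roi;I=p['pixels'][y:y+h,x:x+w].astype(float);return I
def colmask(p,col,roi):
    m=np.zeros((400,640),bool);x,y,w,h=roi
    H=cv2.cvtColor(p['pixels'],cv2.COLOR_RGB2HSV).astype(int);h0=H[...,0]
    c={'blue':(abs(h0-108)<14),'red':(h0<8)|(h0>172),'yellow':abs(h0-29)<6,'green':abs(h0-65)<14}[col]&(H[...,1]>115)&(H[...,2]>60)
    m[y:y+h,x:x+w]=c[y:y+h,x:x+w];return m
E
python3 - <<'E'
from fit import *
import json
np.set_printoptions(precision=4,suppress=True)
pt,ps=snap('top'),snap('side')
R={}
for col,g,ry,rs in(('blue',[.585,.083],(260,125,50,60),(295,135,30,60)),('red',[.605,-.026],(310,125,50,60),(322,140,35,70))):
    views=[view(pt,colmask(pt,col,ry)),view(ps,colmask(ps,col,rs))]
    bld=lambda v:[(PL,v[:3],.008,255)]+[(b,v[3:],.012,0) for b in MB]+[(MP,v[3:],.012,255)]
    best=min((fit([*g,t0,*g,t0],views,bld) for t0 in(.05,.15)),key=lambda r:r[1])
    print(col,best,[v[2].sum() for v in views]);R[col]=best[0].tolist()
    for vw in views: f=fit(best[0],[vw],bld);print('   single',f)
mn=(0,0,0)
for n,B,g,mt in(('left_bracket',LB,[.64,.09,.1],'blue'),('right_bracket',RB,[.65,-.02,.1],'red')):
    views=[]
    for p in(pt,ps):
        rs=[r for r in models.cut_out(n,p)]
        g2=proj(p,[g[0],g[1],.03]);rs=[r for r in rs if np.hypot(*(np.array(r['pixel'])[::-1]-g2))<15]
        if rs: views.append(view(p,rs[0]['pixels']))
    bld=lambda v:[(b,v,.008,255) for b in B]+[(b,R[mt][3:],.012,0) for b in MB+[MP]]
    f=fit(g,views,bld);print(n,f,[v[2].sum() for v in views]);R[n]=f[0].tolist()
for n,B,g in(('parking_mat',MAT,[.437,-.019,-.15]),('left_tray',TRAY,[.511,-.327,0]),('right_tray',TRAY,[.525,.317,.05])):
    views=[]
    for p in(pt,ps):
        g2=proj(p,[g[0],g[1],0.])
        rs=[r for r in models.cut_out(n,p) if np.hypot(*(np.array(r['pixel'])[::-1]-g2))<20]
        print(n,len(rs))
        if rs: views.append(view(p,rs[0]['pixels']))
    bld=lambda v:[(b,v,0,255) for b in B]
    f=fit(g,views,bld);print(n,f,[v[2].sum() for v in views]);R[n]=f[0].tolist()
json.dump(R,open('poses.json','w'))
E
```

```text
blue (array([0.5816, 0.0844, 0.1313, 0.5817, 0.0859, 0.2272]), np.float64(475.57254901960783)) [np.float64(277.0), np.float64(96.0)]
   single (array([0.5817, 0.0842, 0.1141, 0.5837, 0.0861, 0.134 ]), np.float64(134.8156862745098))
   single (array([ 0.5806,  0.0845, -0.0305,  0.5792,  0.0808,  0.9015]), np.float64(207.14509803921567))
red (array([ 0.5953, -0.0248,  0.1338,  0.596 , -0.0249,  0.1851]), np.float64(428.20000000000005)) [np.float64(347.0), np.float64(137.0)]
   single (array([ 0.5949, -0.025 ,  0.1253,  0.5968, -0.0252,  0.1747]), np.float64(98.91372549019609))
   single (array([ 0.5953, -0.0235,  0.136 ,  0.5948, -0.0233,  0.8136]), np.float64(228.90980392156862))
left_bracket (array([0.6245, 0.0867, 0.1174]), np.float64(146.01568627450982)) [np.float64(342.0), np.float64(277.0)]
right_bracket (array([ 0.6394, -0.0193,  0.1053]), np.float64(127.70588235294117)) [np.float64(370.0), np.float64(320.0)]
parking_mat 1
parking_mat 1
parking_mat (array([ 0.4358, -0.0187, -0.1393]), np.float64(256.4039215686274)) [np.float64(3472.0), np.float64(1962.0)]
left_tray 1
left_tray 1
left_tray (array([ 0.5099, -0.3271,  0.0324]), np.float64(231.40392156862745)) [np.float64(1649.0), np.float64(1760.0)]
right_tray 1
right_tray 1
right_tray (array([0.5245, 0.3187, 0.1404]), np.float64(91.91372549019607)) [np.float64(1715.0), np.float64(624.0)]
```

```bash
cat > act.py <<'E'
from fit import *
import json
P=json.load(open('poses.json'))
def ori(a): return [180,0,a]
def pickyaw(poss,yaw_rad):
    a=np.degrees(yaw_rad);best=None
    for k in(-180,0,180):
        q=[robot.ik(list(x),ori(a+k)) for x in poss]
        if any(v is None for v in q): continue
        s=max(abs(v[5]) for v in q)+.5*abs(q[0][5]-status.get_state()['q'][5])
        if best is None or s<best[0]: best=(s,a+k)
    return best[1]
def go(x,y,z,a,rate=.3): robot.move_straight([x,y,z],ori(a),rate=rate)
def pick(x,y,ztcp,a,zhi=.20,force=50,first=False,pre=.05):
    if first: robot.movep([x,y,zhi],ori(a))
    else: go(x,y,zhi,a)
    claw.command_gripper(pre); go(x,y,ztcp,a,.12)
    claw.command_gripper(0,force); s=status.get_state();print('grip',s['grip_width'],s['contact_force'],s['t'])
    go(x,y,zhi,a,.12); s=status.get_state();print('lift',s['grip_width'],s['contact_force'])
def place(x,y,z,a,zhi=.20,open_=.05):
    go(x,y,zhi,a,.25); go(x,y,z+.02,a,.12); go(x,y,z,a,.03); robot.dwell(.3)
    s=status.get_state();print('down',s['contact_force'],s['tool_pos'])
    claw.command_gripper(open_); robot.dwell(.2); go(x,y,z+.06,a,.12) ; go(x,y,zhi,a,.25); print('t',status.get_state()['t'])
def matpos(dy):
    x,y,t=P['parking_mat'];return x-np.sin(t)*dy,y+np.cos(t)*dy
E
python3 - <<'E'
from act import *
np.set_printoptions(precision=3,suppress=True)
x,y,t=.5835,.0860,.134; mx,my=matpos(.055)
a=pickyaw([(x,y,.2),(x,y,.098),(mx,my,.089),(mx,my,.2)],t);print(a,mx,my)
q=robot.ik([x,y,.098],ori(a));print(q)
pick(x,y,.098,a,first=True); place(mx,my,.0895,a)
p=snap('side','s1');snap('top','t1')
E
```

```text
187.67763445475302 0.4434552945455578 0.035762616794803755
[  1.284  29.441 -10.302  50.257   0.     -6.393]
grip 0.013515810873682336 [-0.943  0.358  4.596] 5.6333
lift 0.01310444657462073 [ 0.625 -0.693 -3.42 ]
down [-3.128  0.013  5.504] [0.443 0.036 0.09 ]
t 11.0417
```

View pics/s1.png

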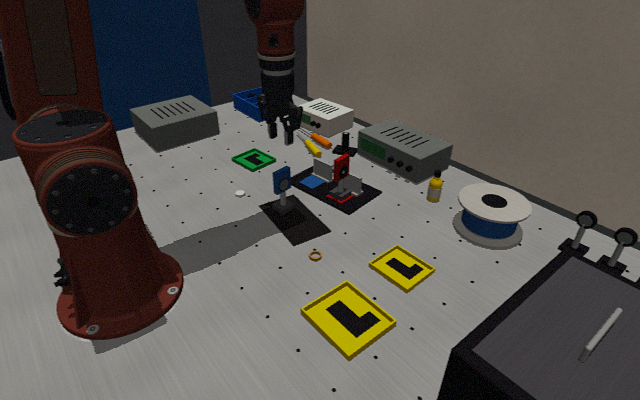

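The blue mount stands upright on the mat at (283,190). Red is next.

```bash
python3 - <<'E'
from act import *
np.set_printoptions(precision=3,suppress=True)
x,y,t=.5965,-.0252,.175; mx,my=matpos(-.055)
a=pickyaw([(x,y,.2),(x,y,.098),(mx,my,.089),(mx,my,.2)],t);print(a,mx,my)
pick(x,y,.098,a); place(mx,my,.0895,a)
go(.4,-.35,.25,a)
pt,ps=snap('top','t2'),snap('side','s2')
for n,B,g in(('left_bracket',LB,[.6245,.0867,.117]),('right_bracket',RB,[.6394,-.0193,.105])):
    views=[]
    for p in(pt,ps):
        g2=proj(p,[g[0],g[1],.03])
        rs=[r for r in models.cut_out(n,p) if np.hypot(*(np.array(r['pixel'])[::-1]-g2))<18]
        if rs: views.append(view(p,rs[0]['pixels']))
    bld=lambda v:[(b,v,.008,255) for b in B]
    f=fit(g,views,bld);print(n,f,[v[2].sum() for v in views])
    for v in views: print('  ',fit(f[0],[v],bld))
    P[n]=f[0].tolist()
for n,col in(('left_tray','yellow'),('right_tray','green')):
    g=P[n];vs=[]
    for p in (pt,ps):
        u=proj(p,[g[0],g[1],0]).astype(int);m=colmask(p,col,(u[0]-42,u[1]-38,84,76) if p is ps else (u[0]-30,u[1]-28,60,56))
        k,l,st,c=cv2.connectedComponentsWithStats(m.astype(np.uint8));i=1+np.argmax(st[1:,4])
        cs,_=cv2.findContours((l==i).astype(np.uint8),cv2.RETR_EXTERNAL,cv2.CHAIN_APPROX_NONE)
        f0=np.zeros((400,640),np.uint8);cv2.drawContours(f0,cs,-1,1,-1);vs.append(view(p,f0>0))
    bld=lambda v:[(b,v,0,255) for b in TRAY]
    print(n,fit(g,vs,bld),[fit(g,[v],bld) for v in vs],[v[2].sum() for v in vs])
json.dump(P,open('poses.json','w'))
a=cv2.imread('pics/t2.png')[110:260,170:490];b=cv2.imread('pics/s2.png')[130:310,200:460]
cv2.imwrite('pics/z2.png',np.vstack([cv2.resize(a,(640,300),interpolation=cv2.INTER_CUBIC),cv2.resize(b,(433,300),interpolation=cv2.INTER_CUBIC)[:,:433].repeat(1,0) if 0 else cv2.copyMakeBorder(cv2.resize(b,(433,300)),0,0,0,207,cv2.BORDER_CONSTANT)]))
E
```

```text
190.0267614147894 0.4281812655504273 -0.07317178566032476
grip 0.013230904548503135 [-1.121  1.775  4.747] 13.4667
lift 0.013283141676795507 [ 0.495  0.544 -3.646]
down [-2.582  2.068  3.817] [ 0.428 -0.073  0.09 ]
t 18.975
left_bracket (array([0.624, 0.087, 0.115]), np.float64(91.68235294117648)) [np.float64(445.0), np.float64(397.0)]
   (array([0.624, 0.086, 0.126]), np.float64(31.01176470588235))
   (array([0.623, 0.089, 0.08 ]), np.float64(41.705882352941174))
right_bracket (array([ 0.638, -0.019,  0.135]), np.float64(98.48235294117647)) [np.float64(398.0), np.float64(436.0)]
   (array([ 0.639, -0.021,  0.14 ]), np.float64(45.0392156862745))
   (array([ 0.638, -0.018,  0.115]), np.float64(38.70980392156863))
left_tray (array([ 0.51 , -0.327,  0.041]), np.float64(164.2705882352941)) [(array([ 0.511, -0.327,  0.045]), np.float64(56.6)), (array([ 0.51 , -0.326,  0.028]), np.float64(96.10980392156863))] [np.float64(1683.0), np.float64(1665.0)]
right_tray (array([0.524, 0.32 , 0.123]), np.float64(213.34117647058824)) [(array([0.524, 0.32 , 0.123]), np.float64(89.74509803921569)), (array([0.526, 0.322, 0.13 ]), np.float64(120.1450980392157))] [np.float64(1630.0), np.float64(510.0)]
```

View pics/z2.png

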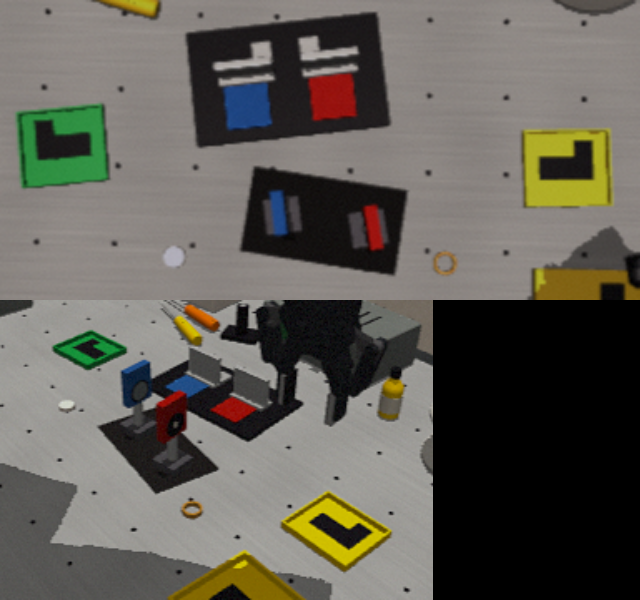

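Both mounts stand upright on the mat and the brackets haven't moved. Now the brackets.

```bash
python3 - <<'E'
from act import *
np.set_printoptions(precision=3,suppress=True)
P['left_tray']=[.5105,-.3265,.041];P['right_tray']=[.5245,.320,.128]
for n,tr in(('left_bracket','left_tray'),('right_bracket','right_tray')):
    x,y,t=P[n];X,Y,Th=P[tr]
    best=None
    for k in(90,-90):
        a,b=np.degrees(t)+k,np.degrees(Th)+k
        q=[robot.ik([x,y,z],ori(a)) for z in(.2,.034)]+[robot.ik([X,Y,z],ori(b)) for z in(.2,.029)]
        if all(v is not None for v in q):
            s=max(abs(v[5]) for v in q)
            if best is None or s<best[0]: best=(s,a,b)
    print(n,best);_,a,b=best
    pick(x,y,.034,a); place(X,Y,.0295,b)
json.dump(P,open('poses.json','w'))
go(.45,.35,.25,b)
pt=snap('top','t3')
a=cv2.imread('pics/t3.png')[110:260,170:490];cv2.imwrite('pics/z3.png',cv2.resize(a,(800,375),interpolation=cv2.INTER_CUBIC))
for col,g,roi in(('blue',[.5815,.0844,.12],(265,135,45,50)),('red',[.595,-.025,.12],(315,135,45,50))):
    v=[view(pt,colmask(pt,col,roi))];print(col,fit(g,v,lambda q:[(PL,q,.008,255)]),v[0][2].sum())
for n,g in (('blue_mount',(*matpos(.055),.134)),('red_mount',(*matpos(-.055),.175))):
    rs=models.cut_out(n,pt)
    g2=proj(pt,[g[0],g[1],.06]);rs=[r for r in rs if np.hypot(*(np.array(r['pixel'])[::-1]-g2))<25]
    if rs: print(n,g,fit(g,[view(pt,rs[0]['pixels'])],lambda q:[(b,q,.003,255) for b in MB+[MP]]))
E
```

```text
left_bracket (np.float64(84.71706990891023), np.float64(96.56338404006705), np.float64(92.34912696003637))
grip 0.009291062927562216 [0.118 0.316 3.053] 24.7667
lift 0.00924364812975099 [-0.428 -0.154 -1.086]
down [-0.372 -0.114 -0.4  ] [ 0.511 -0.327  0.029]
t 32.5917
right_bracket (np.float64(106.05521779445289), np.float64(-82.2485420333478), np.float64(-82.66614022232547))Traceback (most recent call last):
  File "<stdin>", line 14, in <module>
  File "act.py", line 16, in pick
    else: go(x,y,zhi,a)
          ~~^^^^^^^^^^^
  File "act.py", line 13, in go
    def go(x,y,z,a,rate=.3): robot.move_straight([x,y,z],ori(a),rate=rate)
                             ~~~~~~~~~~~~~~~~~~~^^^^^^^^^^^^^^^^^^^^^^^^^^
bench.Unreachable: the arm cannot follow that straight line within its joint ranges
```

```bash
python3 - <<'E'
from act import *
np.set_printoptions(precision=3,suppress=True)
P['left_tray']=[.5105,-.3265,.041];P['right_tray']=[.5245,.320,.128]
json.dump(P,open('poses.json','w'))
x,y,t=P['right_bracket'];X,Y,Th=P['right_tray']
k=-90;a,b=np.degrees(t)+k,np.degrees(Th)+k
pick(x,y,.034,a,first=True); place(X,Y,.029,b)
go(.45,.35,.25,b)
pt=snap('top','t3')
c=cv2.imread('pics/t3.png')[110:260,170:490];cv2.imwrite('pics/z3.png',cv2.resize(c,(800,375),interpolation=cv2.INTER_CUBIC))
for col,g,roi in(('blue',[.5815,.0844,.12],(265,135,45,50)),('red',[.595,-.025,.12],(315,135,45,50))):
    v=[view(pt,colmask(pt,col,roi))];print(col,fit(g,v,lambda q:[(PL,q,.008,255)]),v[0][2].sum())
for n,g in (('blue_mount',(*matpos(.055),.134)),('red_mount',(*matpos(-.055),.175))):
    rs=models.cut_out(n,pt)
    g2=proj(pt,[g[0],g[1],.06]);rs=[r for r in rs if np.hypot(*(np.array(r['pixel'])[::-1]-g2))<25]
    if rs: print(n,g,fit(g,[view(pt,rs[0]['pixels'])],lambda q:[(b,q,.003,255) for b in MB+[MP]]))
E
```

```text
grip 0.009136623497199644 [0.324 0.82  4.127] 37.075
lift 0.009208940691130625 [ 0.117 -0.013 -1.851]
down [-3.901 -3.291  7.937] [0.524 0.32  0.029]
t 44.625
blue (array([0.581, 0.084, 0.128]), np.float64(24.89803921568627)) 491.0
red (array([ 0.595, -0.025,  0.137]), np.float64(26.686274509803923)) 506.0
red_mount (np.float64(0.4281812655504273), np.float64(-0.07317178566032476), 0.175) (array([ 0.428, -0.074,  0.19 ]), np.float64(26.023529411764706))
```

View pics/z3.png

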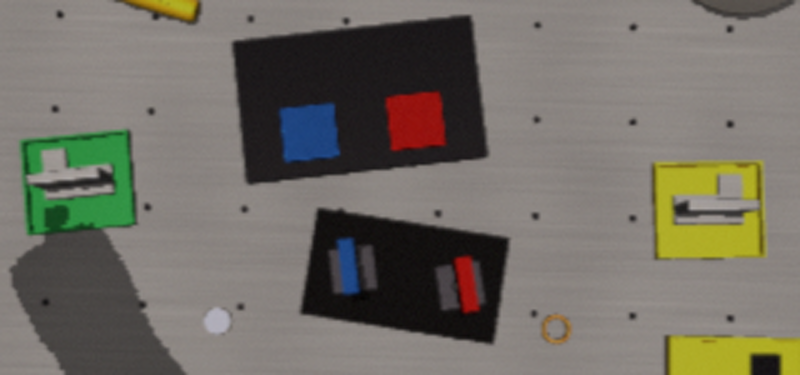

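Both brackets lie flat in the right trays, at (75,180) and (715,208) in the crop. Now I'll return the mounts.

```bash
python3 - <<'E'
from act import *
np.set_printoptions(precision=3,suppress=True)
first=True
for n,g,t,pl in(('blue',matpos(.055),187.678,[.5812,.0843,.128]),('red',matpos(-.055),190.027,[.595,-.025,.135])):
    b=180+np.degrees(pl[2])
    pick(*g,.0895,t,first=first);first=False
    place(*pl[:2],.0988,b)
robot.movep([.35,.3,.3],ori(180))
pt,ps=snap('top','t4'),snap('side','s4')
a=cv2.imread('pics/t4.png')[110:230,170:490];b=cv2.imread('pics/s4.png')[120:300,220:450]
cv2.imwrite('pics/z4.png',np.vstack([cv2.resize(a,(640,240),interpolation=cv2.INTER_CUBIC),cv2.copyMakeBorder(cv2.resize(b,(447,350),interpolation=cv2.INTER_CUBIC),0,0,0,193,cv2.BORDER_CONSTANT)]))
for col,g,roi in(('blue',[.581,.084,.128],(265,125,45,60)),('red',[.595,-.025,.137],(312,125,45,60))):
    v=[view(pt,colmask(pt,col,roi))]
    print(col,fit([*g,*g],v,lambda v:[(PL,v[:3],.008,255)]+[(b,v[3:],.012,0) for b in MB]+[(MP,v[3:],.012,255)]))
E
```

```text
grip 0.013359833950833566 [-0.677  0.446  7.186] 48.1583
lift 0.01363815619275391 [-1.151 -1.022 -3.118]
down [-3.766  0.322  6.19 ] [0.581 0.084 0.099]
t 53.5167
grip 0.013638680211054945 [-0.508  2.791  5.168] 56.0917
lift 0.013654376403198104 [ 0.437 -0.417 -3.447]
down [-3.908  1.033  5.587] [ 0.595 -0.025  0.099]
t 61.5583
blue (array([0.581, 0.084, 0.128, 0.579, 0.084, 0.145]), np.float64(108.04705882352943))
red (array([ 0.596, -0.025,  0.143,  0.594, -0.026,  0.137]), np.float64(96.58823529411765))
```

View pics/z4.png

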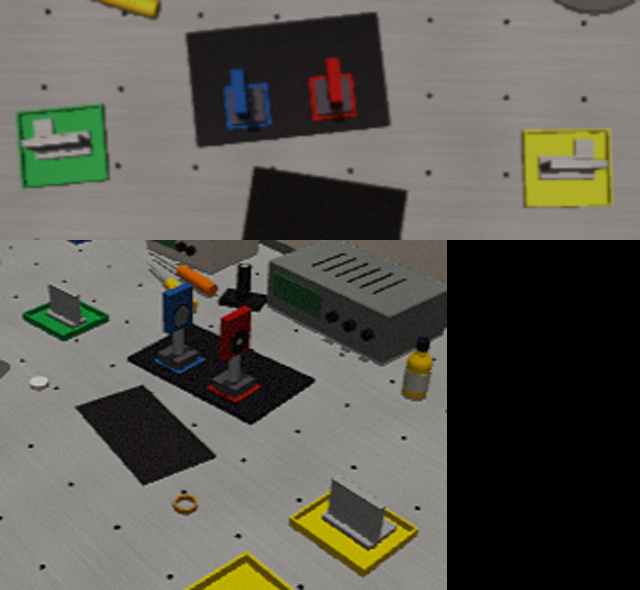

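The picture shows both mounts upright and centred on their plates, about 2 mm off by the fit, and both brackets flat in their trays. I'm handing the job in.

```bash
python3 -c "
from bench import robot
robot.close_job()"
```

```text
the job is handed in; nothing more can be done
```

The job is done and handed in, at about 62 s of the 131 s allowed. I parked both mounts on the mat and laid the left bracket in the smaller yellow tray and the right bracket in the green one. Then I set each mount back on its own plate.

**Last checks:**
- **Mounts:** both stand upright in the final pictures. The top-camera fit puts each about 2 mm off its plate's centre and turned within about 0.02 rad of it.
- **Brackets:** both look flat and centred in their trays. I judged this by eye and did not fit their final poses.
- **Gripper:** it is clear of everything.

**What didn't go to plan:**
- One straight-line move, towards the right bracket, was refused as unreachable. Nothing moved, and a joint-space move replaced it.
- In the last check of the parked mounts, the network did not find the blue one. I picked it up from where I had set it down.
- At the start, fitting the mounts from the side camera alone gave bad angles, so I used the top camera's values for them.

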